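# Clear the jammed dust-hose coupling

### The arm

A 6-joint arm with a two-finger parallel gripper is mounted at the origin on the work surface. World frame = base frame: x ahead of the robot, y to its left, z up, the work surface at z = 0. Lengths are in m, angles in rad, forces in N, time in s.
With the tool pointing down it reaches from about 0.375 to 0.975 m from the base axis. Payload 3.8 kg.
Tool frame: the origin (TCP) lies midway between the tips of the shut fingers; the grasp point (between the pads) lies 19 mm behind it; z points along the fingers, y is the line along which they close (so a half turn about z gives the same grasp; the last joint's range is limited). The gripper opens to 88 mm and grips with 3 to 60 N. Pads are 18 mm wide; open, the fingers measure 123 mm over their backs; the gripper's body (75 mm by 187 mm) begins 45 mm behind the grasp point.
Start: joints at [-1.224, 0.264, 1.604, -0, 1.274, -0.037], TCP at [0.253, -0.626, 0.239] pointing down, gripper open.
Joint ranges: [-2.63, 2.63], [-0.94, 2.18], [0.31, 2.57], [-1.31, 4.45], [0, 2.66], [-2.55, 2.55]. Speed limits (rad/s): [2.57, 2.57, 3.14, 3.14, 3.14, 3.14].

### API

Orientations are given as a unit quaternion [x, y, z, w].
In Python, from station import arm gives the robot as it stands. The module is installed in compiled form; this text tells all that it offers.
- The arm moves only by the shell command python3 -m crank 'ROWS' [FORCE]. ROWS is JSON, a list of rows, each an object with "delta_pos": the shift along the world's x, y, z in m, a list of three; "roll": the turn about the world's z in degrees; "gripper": the finger opening in m, from 0 to 0.0881. In form: [{"delta_pos": [dx, dy, dz], "roll": roll, "gripper": gripper}, ...]. A call has 1 to 12 rows; each row is the pose to reach, as a shift and turn from the pose commanded when the call began; what a row does not reach only later rows make up. A row lasts 1/10 s, in which the tool goes at most 50 mm and 8.59 degrees, less where a joint would pass 70% of its speed; a pose out of reach is approached as far as the arm can. A call with a gripper value outside its range is refused whole. The fingers move at their own pace and stop on an object; FORCE is the grip in N (left out, the last holds). Time passes only in rows, so rows that repeat a pose let the fingers close. It gives the time, the measured TCP pose, the force, the opening and the grip force at its end, in the units of the state.
- arm.sense(): the state, without advancing time (a new reading comes with each control period).
- arm.get_image(name): name is "scene" or "top"; returns a dict with "frame" (400x640x3 uint8, blue, green, red), "fovy" (degrees; the focal length in pixels is half the picture's height over the tangent of half this angle, whatever the lens; pixels are square), "cx", "cy" (the principal point, pixels), "R" (3x3) and "t" (3): a world point X has camera coordinates R X + t. Camera axes: x right, y down, z forward; pixel columns grow to the right and rows downward; lengths in m; the calibration is good to about 2 mm. A picture is of the moment at which its call begins. There is no depth.
- arm.sign_off(): hands the job in; it is judged then, once.
Trained networks look in a picture, given as the dict that the camera call returned (one of the last four; its "shot" number tells which), for a name from the list of things; names that differ only in an ending like _2 or _b are one class to them, and where a whole thing is asked for, a point or a joint stands for the part that bears it (a point fixed in the world has none). Each returns a list of dicts, best first, with "p" (0 to 1); they miss things now and then, are a little off and sometimes report something else, mostly with a low value. They report only what shows in the picture. A call takes as long as a camera call. They do not tell look-alikes from the thing itself.
- arm.recognise(target, picture): "extent" ([centre column, centre row, width, height] in pixels, round what is visible of it).
- arm.silhouettes(target, picture): "pixels" (400x640 bool, what is visible of it) and "extent" ([centre column, centre row, width, height] in pixels, round what is visible of it).
The state is a dict: "t": time; "joints": joint angles; "joint_velocities": joint speeds; "effort": joint torques, N m; "position": TCP position; "tool_rot": TCP orientation; "ft_force": force on the tool from outside, world axes, zero at the start; "ft_torque": the same for the moment, N m; "opening": finger opening in m; "grip_force": force on a finger pad.
Only numpy, scipy, OpenCV 4.12 (cv2) and the standard library are available. Lean on these libraries where they do the work, as an engineer would, in place of code of your own. Each camera call takes 0.05 s, during which the arm holds its last target. There are 200 camera calls.

### The job

A wooden plug from a hole saw is jammed in the clear dust coupling. Lift the orange blast gate fully open, then push the plug out of the gate end with the wooden dowel so that it drops into the black offcut tub. Leave the gate open, lay the dowel back in its V rest where you found it, never touch the plug with the gripper, and leave everything else on the bench where it is.

Things in the scene. Friction and masses are not known exactly. Their poses are not given: they have to be found in the camera images.
- sleeve_in (a point): Centre of the open entry mouth of the clear plastic coupling, a level tube (bore 44 mm, outside 52 mm, 105 mm long) fixed on a blue clamp stand, axis 110 mm above the table. Its x axis runs along the bore from the entry mouth to the gate end (level); z is up. A black rubber ring marks this mouth. The coupling does not move.
- sleeve_out (a point): Centre of the far mouth of the coupling's tube, at the gate end, 105 mm along the bore from the entry mouth; same axes as sleeve_in.
- gate (a joint): Orange blast gate, a plate 57 mm wide and 6 mm thick that closes the far mouth: height in m by which it is lifted, 0 = shut, 0.055 = fully open (end stop; the bore is clear above 0.045). It slides straight up with about 3 N and stays where it is left.
- gate_tab (a point): Centre of the orange tab on top of the gate by which to lift it: 30 mm wide (this point's y axis, level, across the bore), 12 mm thick (x axis, along the bore), 38 mm tall (19 mm above and below this point). 58 mm above the bore's axis when shut. The guide rails' tops end 22 mm below this point when shut.
- plug_center (a point): Centre of the dark wooden hole-saw plug, a cylinder 40 mm across and 38 mm long (its x axis), 45 g, seen through the clear wall, jammed in the coupling with its axis along the bore. A sprung dent in the roof of the bore (5 mm deep, 10 mm wide, 65 mm long) pinches it: it takes about 5 to 12 N to push along, and falls once its centre is past the far mouth.
- dowel_center (a point): Centre of the pale wooden dowel, a plain round rod 24 mm across and 300 mm long (x axis along it; both ends alike), 100 g. It lies level in its V rest.
- rest_seat (a point): Where the dowel's centre lies when it is back in its rest, 55 mm above the table. The x axis is the direction of the seated dowel. The rest is a fixed wooden base 230 mm x 50 mm, 10 mm high, with two V-shaped supports (14 mm long) centred 90 mm either side of this point, 12 mm above the dowel's axis at their tops; between them the dowel is free.
- tub: Black offcut tub, open top, fixed: 180 mm (x axis, roughly along the bore) x 160 mm x 60 mm high, walls 5 mm; origin at the centre of its underside. It stands under the far mouth and reaches out beyond it.
- glue_mid (a point): Bystander: white glue bottle, 60 mm across, 190 mm tall, standing; centre.
- tape_mid (a point): Bystander: yellow tape measure, 70 x 65 x 38 mm, lying flat; centre.
- drill_mid (a point): Bystander: blue and black cordless drill standing on its battery, about 200 mm long and 206 mm tall; 100 mm above its foot.
- screws_mid (a point): Bystander: green screw box, 140 x 80 x 50 mm; centre.
- offcut_mid (a point): Bystander: pale lumber offcut, 90 x 89 x 38 mm; centre.
- pencil_mid (a point): Bystander: flat red carpenter's pencil, 175 x 14 x 9 mm, lying on the table; centre.
- hammer_grip (a point): Bystander: hammer lying on the table; point on its handle.
- plug: The plug itself: see plug_center; origin on its surface, 20 mm from its axis at mid-length.
- dowel: The dowel itself: see dowel_center; origin on its surface, 12 mm from its axis at mid-length.
Not all that is in view belongs to the job. What is shaped like the part that bears sleeve_in but yellow is not meant. Leave any pink look-alike of the part that bears rest_seat alone.

How it is judged:
By the outcome, as a careful person would: the job done as asked, in the order asked, and still so for the second after the job is handed in, with the robot touching nothing.
It also fails if it takes over 58 s, if anything falls off the work surface, if the arm or the gripper's body presses on something with over 40 N, if the wrist force passes 120 N, or if a joint passes its speed limit or range.

## Working session

There is one attempt and no reset: what is moved stays moved. The work goes in short steps, Python scripts to look and compute and a shell command to move; the robot and the scene stay as the last step left them, time stands still between calls to the robot, and variables do not carry over. Pictures are saved under pics/ and viewed, at most 10 in all, crops included, and the job is handed in when it is done.

```bash
mkdir -p pics
python3 - <<'E'
from station import arm
import cv2,numpy as np
for n in("scene","top"):
    p=arm.get_image(n); cv2.imwrite(f"pics/{n}0.png",p["frame"])
    print(n,p["fovy"],p["cx"],p["cy"],np.round(p["R"],3).tolist(),np.round(p["t"],3).tolist())
    for k in["sleeve_in","gate_tab","plug","dowel","rest_seat","tub"]:
        print(k,[(round(d["p"],2),np.round(d["extent"]).tolist()) for d in arm.recognise(k,p)][:3])
E
```

```text
scene 42.52264795546008 316.16064247719567 203.13605098616137 [[-0.152, 0.988, 0.019], [0.651, 0.115, -0.75], [-0.744, -0.101, -0.661]] [0.114, -0.226, 1.908]
sleeve_in [(0.72, [391.0, 204.0, 45.0, 57.0]), (0.66, [368.0, 247.0, 57.0, 59.0])]
gate_tab [(0.42, [389.0, 229.0, 11.0, 24.0])]
plug [(0.34, [276.0, 206.0, 98.0, 7.0])]
dowel [(0.67, [274.0, 206.0, 97.0, 8.0])]
rest_seat [(0.83, [255.0, 168.0, 68.0, 26.0]), (0.73, [279.0, 211.0, 72.0, 28.0]), (0.41, [370.0, 289.0, 24.0, 62.0])]
tub [(0.79, [417.0, 269.0, 79.0, 70.0])]
top 47.62258230128327 322.37668061564307 202.13195733376477 [[0.005, -1.0, 0.005], [-0.998, -0.006, -0.067], [0.067, -0.005, -0.998]] [-0.018, 0.511, 1.345]
sleeve_in [(0.7, [258.0, 240.0, 53.0, 37.0]), (0.67, [278.0, 177.0, 49.0, 39.0])]
gate_tab [(0.65, [239.0, 240.0, 7.0, 21.0])]
plug []
dowel [(0.92, [380.0, 221.0, 105.0, 20.0])]
rest_seat [(0.72, [413.0, 295.0, 78.0, 36.0]), (0.66, [376.0, 222.0, 74.0, 27.0])]
tub [(0.98, [233.0, 169.0, 76.0, 67.0])]
```

View pics/scene0.png

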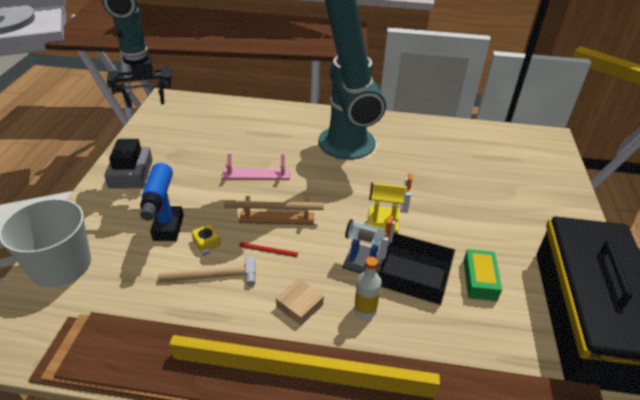

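View pics/top0.png

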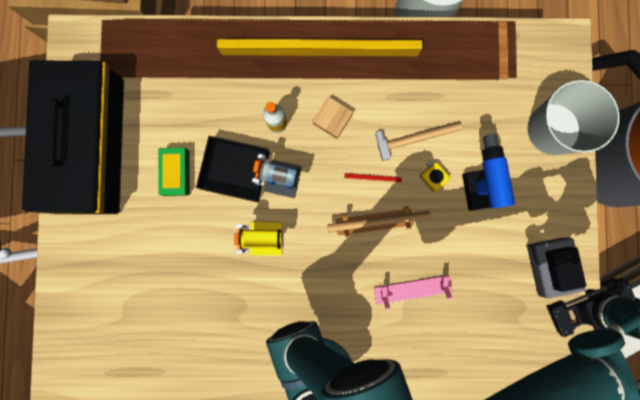

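Scene: the clear coupling is at (368,247) with its orange gate at (389,229) and the tub at (417,269). The dowel lies on the brown rest at (276,207).

Look-alikes:
- **Coupling:** yellow one at scene (388,204) / top (260,239); clear one at top (278,175).
- **Rest:** pink one at scene (255,170) / top (413,290); brown one at top (376,222).

I choose the clear coupling and the brown rest, and check both in a close crop.

```bash
cat > h.py <<'E'
import numpy as np,cv2
from station import arm
def K(p):
    f=p["frame"].shape[0]/2/np.tan(np.radians(p["fovy"])/2); return f
def proj(p,X):
    c=np.asarray(p["R"])@np.asarray(X,float)+p["t"]; return np.array([p["cx"],p["cy"]])+K(p)*c[:2]/c[2]
def at_z(p,uv,z):
    R=np.asarray(p["R"]);o=-R.T@p["t"];d=R.T@np.array([(uv[0]-p["cx"])/K(p),(uv[1]-p["cy"])/K(p),1]); return o+d*(z-o[2])/d[2]
E
python3 - <<'E'
from h import *
s=arm.get_image("scene");t=arm.get_image("top")
a=cv2.resize(s["frame"][195:285,330:450],None,fx=6,fy=6,interpolation=cv2.INTER_CUBIC)[:, :]
b=cv2.resize(t["frame"][135:205,240:310],None,fx=5.5,fy=5.5,interpolation=cv2.INTER_CUBIC)
c=cv2.resize(t["frame"][200:245,320:440],None,fx=3.3,fy=5.5*0+3.3,interpolation=cv2.INTER_CUBIC)
im=np.zeros((600,800,3),np.uint8)
a=cv2.resize(s["frame"][210:280,335:405],None,fx=5.7,fy=5.7,interpolation=cv2.INTER_CUBIC)
im[:399,:399]=a; im[:385,400:785]=b
im[400:400+c.shape[0],:c.shape[1]]=c
d=cv2.resize(s["frame"][190:235,215:335],None,fx=3.3,fy=3.3,interpolation=cv2.INTER_CUBIC)
im[400:400+d.shape[0],400:400+d.shape[1]]=d
cv2.imwrite("pics/crop1.png",im)
for p,n in((s,"s"),(t,"t")):
  for k in["sleeve_in","plug","dowel","rest_seat","gate","tub"]:
    for d in arm.silhouettes(k,p):
        m=d["pixels"].astype(np.uint8); pts=cv2.findNonZero(m)
        if pts is None: continue
        r=cv2.minAreaRect(pts); print(n,k,round(d["p"],2),np.round(cv2.boxPoints(r),1).tolist())
E
```

```text
s sleeve_in 0.78 [[342.6000061035156, 271.1000061035156], [346.20001220703125, 213.10000610351562], [394.70001220703125, 216.1999969482422], [391.1000061035156, 274.1000061035156]]
s dowel 0.65 [[224.89999389648438, 208.6999969482422], [225.0, 200.5], [322.1000061035156, 202.1999969482422], [322.0, 210.39999389648438]]
s rest_seat 0.8 [[221.89999389648438, 179.39999389648438], [222.39999389648438, 153.8000030517578], [290.3999938964844, 155.10000610351562], [289.8999938964844, 180.6999969482422]]
s rest_seat 0.76 [[238.8000030517578, 223.89999389648438], [239.60000610351562, 195.6999969482422], [315.79998779296875, 198.0], [314.8999938964844, 226.1999969482422]]
s rest_seat 0.27 [[271.6000061035156, 303.8999938964844], [294.0, 274.0], [326.79998779296875, 298.6000061035156], [304.3999938964844, 328.5]]
s rest_seat 0.17 [[341.3999938964844, 271.5], [346.70001220703125, 212.0], [395.8999938964844, 216.3000030517578], [390.6000061035156, 275.8999938964844]]
s gate 0.67 [[407.0, 174.0], [412.0, 174.0], [412.0, 191.0], [407.0, 191.0]]
s gate 0.53 [[342.6000061035156, 272.1000061035156], [
[... 538 characters left out ...]
20001220703125, 224.89999389648438], [428.20001220703125, 209.6999969482422], [429.5, 218.0], [329.5, 233.1999969482422]]
t rest_seat 0.77 [[335.29998779296875, 216.0], [410.3999938964844, 206.1999969482422], [413.29998779296875, 228.39999389648438], [338.29998779296875, 238.3000030517578]]
t rest_seat 0.64 [[372.8999938964844, 286.3999938964844], [449.79998779296875, 274.20001220703125], [453.5, 297.5], [376.6000061035156, 309.6000061035156]]
t gate 0.66 [[234.0, 230.0], [240.0, 230.0], [240.0, 247.0], [234.0, 247.0]]
t tub 0.69 [[193.89999389648438, 189.3000030517578], [206.39999389648438, 133.6999969482422], [271.20001220703125, 148.1999969482422], [258.70001220703125, 203.8000030517578]]
```

View pics/crop1.png

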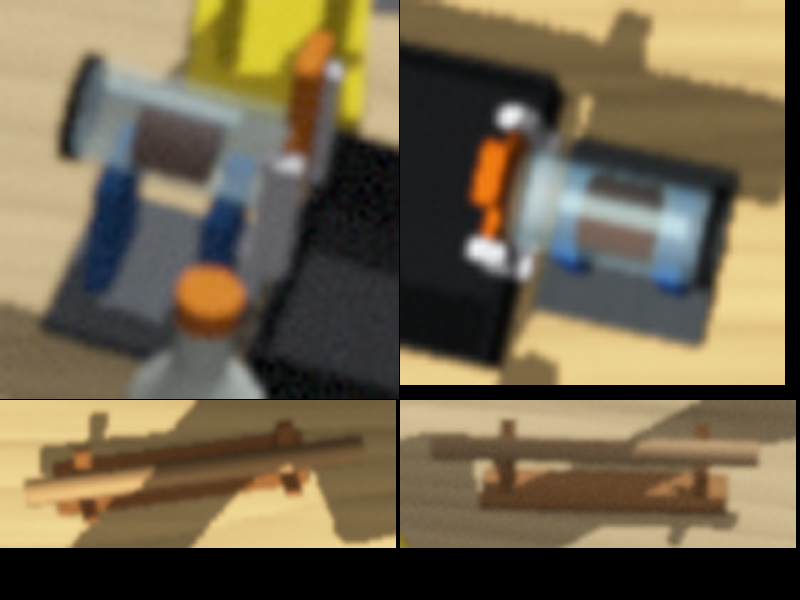

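The clear coupling has the black ring at top (299,177) and scene (349,228), with the plug inside at top (280,175). Its orange gate tab is at top (256,166). The brown rest carries the dowel, and the yellow and pink ones are the look-alikes. Next I compute the poses.

Run:
```python
from h import *
from scipy.optimize import least_squares
s=arm.get_image("scene");t=arm.get_image("top")
print({k:np.round(v,3).tolist() for k,v in arm.sense().items() if k in("t","position","tool_rot","joints","opening")})
print("cam",-np.asarray(t["R"]).T@t["t"],-np.asarray(s["R"]).T@s["t"])
c=lambda u,v:(240+(u-400)/5.5,135+v/5.5)
S=lambda u,v:(335+u/5.7,210+v/5.7)
ring_t=c(724,230);ring_s=S(82,106);pl_t=c(620,218);pl_s=S(178,142);tab_t=c(486,172)
print("ring z.13",at_z(t,ring_t,.13),"scene z.11",at_z(s,ring_s,.11))
print("plug",at_z(t,pl_t,.115),at_z(s,pl_s,.11))
print("tabtop",at_z(t,tab_t,.187), "tab scene top",at_z(s,S(318,40),.187))
for e in((328.9,229),(428.9,213.9)): print("dowel end top",at_z(t,e,.058))
for e in((225,204.5),(322,206.3)): print("dowel end scene",at_z(s,e,.055))
for d in arm.silhouettes("tub",t)[:1]: 
    r=cv2.minAreaRect(cv2.findNonZero(d["pixels"].astype(np.uint8))); print("tub",at_z(t,r[0],.05))
for k in("glue_mid","drill_mid"):
    for d in arm.recognise(k,t)[:1]: print(k,d["extent"],at_z(t,d["extent"][:2],.1))
```

```text
{'t': 1.5, 'joints': [-1.224, 0.264, 1.604, -0.0, 1.274, -0.037], 'position': [0.253, -0.626, 0.239], 'tool_rot': [0.982, 0.191, -0.0, -0.0], 'opening': 0.088}
cam [ 0.41981892 -0.00867282  1.37636346] [1.58311648 0.1067492  1.08929617]
ring z.13 [0.5732318  0.05055137 0.13      ] scene z.11 [0.56971352 0.06189871 0.11      ]
plug [0.58090258 0.10423862 0.115     ] [0.58624222 0.109353   0.11      ]
tabtop [0.59355425 0.1623936  0.187     ] tab scene top [0.58820295 0.16673398 0.187     ]
dowel end top [ 0.43017144 -0.03445229  0.058     ]
dowel end top [ 0.47568182 -0.32567658  0.058     ]
dowel end scene [ 0.47350848 -0.32233294  0.055     ]
dowel end scene [ 0.43077734 -0.03245378  0.055     ]
glue_mid [275.0, 117.9, 20.6, 31.6] [0.74582482 0.12175804 0.1       ]
drill_mid [488.7, 170.4, 48.4, 74.5] [ 0.59852902 -0.48698049  0.1       ]
```

Run:
```python
from h import *
s=arm.get_image("scene");t=arm.get_image("top")
c=lambda u,v:(240+(u-400)/5.5,135+v/5.5)
S=lambda u,v:(335+u/5.7,210+v/5.7)
def yaw(a,b,z,p): 
    d=at_z(p,b,z)-at_z(p,a,z); return np.degrees(np.arctan2(d[1],d[0]))
print("railmid",at_z(t,c(498.5,182),.146),"across",yaw(c(482,250),c(515,115),.146,t))
print("ring across",yaw(c(712,290),c(738,178),.11,t),"base",yaw(c(700,345),c(540,305),.005,t))
print("ringmid",at_z(t,c(725,234),.11))
print("scene rails",at_z(s,S(288,165),.146),at_z(s,S(333,70),.146),yaw(S(288,165),S(333,70),.146,s))
print("tube top line scene",yaw(S(95,60),S(255,100),.136,s),"plug edge",yaw(S(143,112),S(222,128),.128,s))
def draw(p,x0,y0,n,k,x,y,w):
    im=cv2.resize(p["frame"][y0:y0+n,x0:x0+n],None,fx=k,fy=k,interpolation=cv2.INTER_CUBIC)
    e=np.array([np.cos(w),np.sin(w),0]);l=np.array([-e[1],e[0],0]);o=np.array([x,y,.11]);z=np.array([0,0,1.])
    P=lambda X:tuple(((proj(p,X)-[x0,y0]+.5)*k).astype(int))
    for a in(0,.105):
        pts=[P(o+a*e+.026*(np.cos(q)*l+np.sin(q)*z)) for q in np.linspace(0,6.283,40)]
        cv2.polylines(im,[np.array(pts)],True,(0,255,0),1)
    for sg in(1,-1): cv2.line(im,P(o+sg*.026*l),P(o+.105*e+sg*.026*l),(0,255,0),1)
    g=o+.112*e+.058*z
    for h in(-.019,.019):
        pts=[P(g+a*.006*e+b*.015*l+h*z) for a,b in((1,1),(1,-1),(-1,-1),(-1,1))]
        cv2.polylines(im,[np.array(pts)],True,(255,0,255),1)
    return im
rows=[np.hstack([draw(s,335,210,70,4.2,*q),draw(t,240,135,70,4.2,*q)]) for q in((.570,.054,np.radians(77)),)]
cv2.imwrite("pics/ov1.png",cv2.resize(np.vstack(rows),(800,400)))
```

```text
railmid [0.59457589 0.16200874 0.146     ] across -12.803361674730372
ring across -12.493681151120215 base 76.26547924587051
ringmid [0.57364085 0.05097274 0.11      ]
scene rails [0.62907914 0.15968678 0.146     ] [0.56259113 0.17733995 0.146     ] 165.13052346301492
tube top line scene 79.45563809816561 plug edge 83.39867984656227
```

View pics/ov1.png

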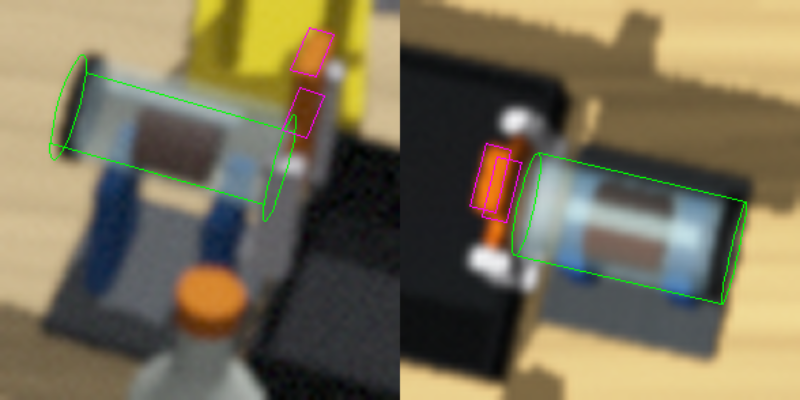

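Two views agree on these positions:
- **Entry mouth:** about (0.571, 0.056), bore yaw about 77°.
- **Gate tab:** about (0.592, 0.164).
- **Dowel centre:** about (0.4525, -0.179), yaw 98.7°.

The measured dowel length of 0.295 and tab distance of 0.11 match the sizes given. Now I move above the tab.

```bash
python3 -m crank '[{"delta_pos":[0.17,0.395,0.03],"roll":-18,"gripper":0.05},{"delta_pos":[0.17,0.395,0.03],"roll":-18,"gripper":0.05},{"delta_pos":[0.17,0.395,0.03],"roll":-18,"gripper":0.05},{"delta_pos":[0.17,0.395,0.03],"roll":-18,"gripper":0.05},{"delta_pos":[0.17,0.395,0.03],"roll":-18,"gripper":0.05},{"delta_pos":[0.34,0.79,0.03],"roll":-35,"gripper":0.05},{"delta_pos":[0.34,0.79,0.03],"roll":-35,"gripper":0.05},{"delta_pos":[0.34,0.79,0.03],"roll":-35,"gripper":0.05},{"delta_pos":[0.34,0.79,0.03],"roll":-35,"gripper":0.05},{"delta_pos":[0.34,0.79,0.03],"roll":-35,"gripper":0.05},{"delta_pos":[0.34,0.79,0.03],"roll":-35,"gripper":0.05},{"delta_pos":[0.34,0.79,0.03],"roll":-35,"gripper":0.05}]' 30
```

```text
t: 2.95
position: [0.4871, -0.081, 0.2637]
tool_rot: [0.994, -0.113, 0.001, 0.0]
ft_force: [-0.2, -0.7, 0.6]
opening: 0.0498
grip_force: 0.0
```

```bash
python3 -m crank '[{"delta_pos":[0.105,0.245,-0.004],"roll":0,"gripper":0.05},{"delta_pos":[0.105,0.245,-0.004],"roll":0,"gripper":0.05},{"delta_pos":[0.105,0.245,-0.004],"roll":0,"gripper":0.05},{"delta_pos":[0.105,0.245,-0.004],"roll":0,"gripper":0.05},{"delta_pos":[0.105,0.245,-0.004],"roll":0,"gripper":0.05},{"delta_pos":[0.105,0.245,-0.004],"roll":0,"gripper":0.05},{"delta_pos":[0.105,0.245,-0.004],"roll":0,"gripper":0.05},{"delta_pos":[0.105,0.245,-0.004],"roll":0,"gripper":0.05},{"delta_pos":[0.105,0.245,-0.004],"roll":0,"gripper":0.05}]'
python3 - <<'E'
from h import *
s=arm.get_image("scene");t=arm.get_image("top")
X=arm.sense()["position"];print(X)
im=np.hstack([cv2.resize(p["frame"][y:y+90,x:x+90],(400,400),interpolation=cv2.INTER_CUBIC) for p,x,y in((s,345,170),(t,215,125))])
cv2.imwrite("pics/g1.png",im);print(proj(s,X),proj(t,X))
E
```

```text
t: 3.85
position: [0.5911, 0.1604, 0.2592]
tool_rot: [0.993, -0.114, -0.0, 0.0]
ft_force: [0.4, 0.0, 0.2]
opening: 0.0499
grip_force: 0.0
[0.59128384 0.16031453 0.25942851]
[391.5009237  196.25374267] [252.32615456 162.93008137]
```

View pics/g1.png

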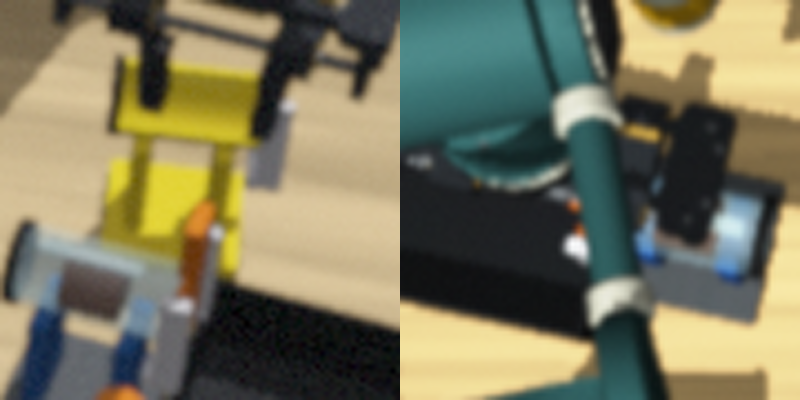

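Scene crop: the fingertips straddle pixel (392,197), right above the tab at (390,216). Descending and gripping.

```bash
python3 -m crank '[{"delta_pos":[0.0,0.003,-0.04],"roll":0,"gripper":0.05},{"delta_pos":[0.0,0.003,-0.07],"roll":0,"gripper":0.05},{"delta_pos":[0.0,0.003,-0.09],"roll":0,"gripper":0.05},{"delta_pos":[0.0,0.003,-0.102],"roll":0,"gripper":0.05},{"delta_pos":[0.0,0.003,-0.102],"roll":0,"gripper":0.05},{"delta_pos":[0.0,0.003,-0.102],"roll":0,"gripper":0.0},{"delta_pos":[0.0,0.003,-0.102],"roll":0,"gripper":0.0},{"delta_pos":[0.0,0.003,-0.102],"roll":0,"gripper":0.0},{"delta_pos":[0.0,0.003,-0.102],"roll":0,"gripper":0.0},{"delta_pos":[0.0,0.003,-0.102],"roll":0,"gripper":0.0},{"delta_pos":[0.0,0.003,-0.102],"roll":0,"gripper":0.0}]' 30
```

```text
t: 5.05
position: [0.5921, 0.1656, 0.1579]
tool_rot: [0.994, -0.113, 0.001, -0.001]
ft_force: [-0.1, 1.3, 2.2]
opening: 0.0117
grip_force: 30.0
```

```bash
python3 -m crank '[{"delta_pos":[0.0,0.001,0.01],"roll":0,"gripper":0.0},{"delta_pos":[0.0,0.001,0.02],"roll":0,"gripper":0.0},{"delta_pos":[0.0,0.001,0.03],"roll":0,"gripper":0.0},{"delta_pos":[0.0,0.001,0.04],"roll":0,"gripper":0.0},{"delta_pos":[0.0,0.001,0.048],"roll":0,"gripper":0.0},{"delta_pos":[0.0,0.001,0.053],"roll":0,"gripper":0.0},{"delta_pos":[0.0,0.001,0.056],"roll":0,"gripper":0.0},{"delta_pos":[0.0,0.001,0.057],"roll":0,"gripper":0.0},{"delta_pos":[0.0,0.001,0.057],"roll":0,"gripper":0.0}]'
```

```text
t: 5.95
position: [0.5918, 0.1657, 0.2112]
tool_rot: [0.994, -0.113, -0.0, 0.0]
ft_force: [10.4, -0.7, -16.1]
opening: 0.0117
grip_force: 30.0
```

The end stop is felt (16 N). Releasing, moving up and clearing.

```bash
python3 -m crank '[{"delta_pos":[0,0,-0.002],"roll":0,"gripper":0.05},{"delta_pos":[0,0,-0.002],"roll":0,"gripper":0.05},{"delta_pos":[0,0,-0.002],"roll":0,"gripper":0.05},{"delta_pos":[0,0,0.02],"roll":0,"gripper":0.05},{"delta_pos":[0,0,0.06],"roll":0,"gripper":0.05},{"delta_pos":[0,0,0.08],"roll":0,"gripper":0.06},{"delta_pos":[-0.14,-0.345,0.0],"roll":55,"gripper":0.06},{"delta_pos":[-0.14,-0.345,0.0],"roll":55,"gripper":0.06},{"delta_pos":[-0.14,-0.345,0.0],"roll":55,"gripper":0.06},{"delta_pos":[-0.14,-0.345,0.0],"roll":55,"gripper":0.06},{"delta_pos":[-0.14,-0.345,0.0],"roll":55,"gripper":0.06},{"delta_pos":[-0.14,-0.345,0.0],"roll":55,"gripper":0.06}]'
python3 - <<'E'
from h import *
s=arm.get_image("scene")
print([(d["p"],d["extent"]) for d in arm.recognise("gate_tab",s)])
cv2.imwrite("pics/g2.png",cv2.resize(s["frame"][160:290,230:430],(800,520),interpolation=cv2.INTER_CUBIC))
E
```

```text
t: 7.15
position: [0.487, -0.0922, 0.2354]
tool_rot: [0.951, 0.309, 0.001, 0.0]
ft_force: [0.4, 0.3, 1.1]
opening: 0.0599
grip_force: 0.0
[(0.57, [388.8, 218.3, 10.1, 36.5]), (0.52, [410.5, 184.3, 9.7, 17.7])]
```

View pics/g2.png

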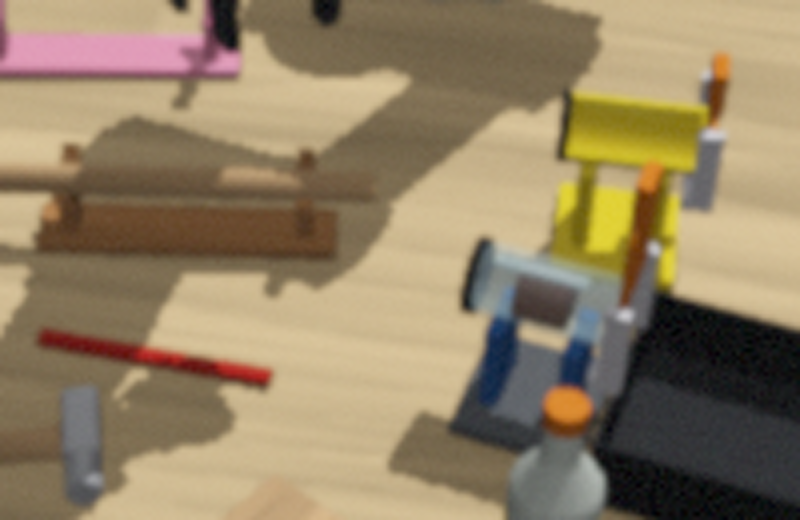

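The gate is raised: its tab top moved from scene (390,216) to (392,202). Now above the dowel.

```bash
python3 -m crank '[{"delta_pos":[-0.034,-0.087,-0.07],"roll":62,"gripper":0.06},{"delta_pos":[-0.034,-0.087,-0.07],"roll":62,"gripper":0.06},{"delta_pos":[-0.034,-0.087,-0.07],"roll":62,"gripper":0.06},{"delta_pos":[-0.034,-0.087,-0.07],"roll":62,"gripper":0.06},{"delta_pos":[-0.034,-0.087,-0.07],"roll":62,"gripper":0.06},{"delta_pos":[-0.034,-0.087,-0.07],"roll":62,"gripper":0.06},{"delta_pos":[-0.034,-0.087,-0.07],"roll":62,"gripper":0.06},{"delta_pos":[-0.034,-0.087,-0.07],"roll":62,"gripper":0.06},{"delta_pos":[-0.034,-0.087,-0.07],"roll":62,"gripper":0.06},{"delta_pos":[-0.034,-0.087,-0.07],"roll":62,"gripper":0.06},{"delta_pos":[-0.034,-0.087,-0.07],"roll":62,"gripper":0.06}]'
python3 - <<'E'
from station import arm
import numpy as np
s=arm.sense();q=s["tool_rot"];print(np.round(s["position"],4),np.degrees(2*np.arctan2(q[1],q[0])),np.round(s["joints"],2))
E
```

```text
t: 8.35
position: [0.4542, -0.1777, 0.1651]
tool_rot: [0.659, 0.753, 0.0, 0.0]
ft_force: [0.2, -0.4, -0.2]
opening: 0.06
grip_force: 0.0
[ 0.4542 -0.1777  0.1651] 97.62604656645625 [-0.42 -0.03  2.07  0.    1.1  -0.56]
```

```bash
python3 -m crank '[{"delta_pos":[-0.001,-0.001,-0.04],"roll":1,"gripper":0.06},{"delta_pos":[-0.001,-0.001,-0.08],"roll":1,"gripper":0.06},{"delta_pos":[-0.001,-0.001,-0.11],"roll":1,"gripper":0.06},{"delta_pos":[-0.001,-0.001,-0.127],"roll":1,"gripper":0.06},{"delta_pos":[-0.001,-0.001,-0.127],"roll":1,"gripper":0.06},{"delta_pos":[-0.001,-0.001,-0.127],"roll":1,"gripper":0.0},{"delta_pos":[-0.001,-0.001,-0.127],"roll":1,"gripper":0.0},{"delta_pos":[-0.001,-0.001,-0.127],"roll":1,"gripper":0.0},{"delta_pos":[-0.001,-0.001,-0.127],"roll":1,"gripper":0.0},{"delta_pos":[-0.001,-0.001,-0.127],"roll":1,"gripper":0.0},{"delta_pos":[-0.001,-0.001,-0.127],"roll":1,"gripper":0.0},{"delta_pos":[-0.001,-0.001,-0.127],"roll":1,"gripper":0.0}]' 50
python3 - <<'E'
from station import arm
import numpy as np
s=arm.sense();q=s["tool_rot"];print(np.round(s["position"],4),np.degrees(2*np.arctan2(q[1],q[0])),np.round(s["ft_force"],1),np.round(s["ft_torque"],2))
E
```

```text
t: 9.55
position: [0.4526, -0.1794, 0.0384]
tool_rot: [0.651, 0.759, -0.0, -0.0]
ft_force: [-3.7, -1.0, 6.5]
opening: 0.0224
grip_force: 50.0
[ 0.4526 -0.1794  0.0384] 98.69890157491251 [-3.7 -1.   6.5] [-0.21  0.53 -0.07]
```

Dowel gripped. Lifting and aligning before the entry mouth.

```bash
python3 -m crank '[{"delta_pos":[0,0,0.02],"roll":0,"gripper":0.0},{"delta_pos":[0,0,0.045],"roll":0,"gripper":0.0},{"delta_pos":[0,0,0.065],"roll":0,"gripper":0.0},{"delta_pos":[0.015,0.01,0.07],"roll":-4,"gripper":0.0},{"delta_pos":[0.03,0.022,0.07],"roll":-8,"gripper":0.0},{"delta_pos":[0.045,0.035,0.07],"roll":-12,"gripper":0.0},{"delta_pos":[0.06,0.047,0.065],"roll":-16,"gripper":0.0},{"delta_pos":[0.072,0.057,0.06],"roll":-20,"gripper":0.0},{"delta_pos":[0.08,0.064,0.055],"roll":-21,"gripper":0.0},{"delta_pos":[0.081,0.065,0.053],"roll":-21.2,"gripper":0.0},{"delta_pos":[0.081,0.065,0.053],"roll":-21.2,"gripper":0.0},{"delta_pos":[0.081,0.065,0.053],"roll":-21.2,"gripper":0.0}]'
cat > ov.py <<'E'
from h import *
import sys
s=arm.get_image("scene");t=arm.get_image("top")
S=arm.sense();q=S["tool_rot"];w=2*np.arctan2(q[1],q[0]);X=np.array(S["position"])
print(np.round(X,4),np.degrees(w),np.round(S["ft_force"],1),S["opening"])
o=X+[0,0,.0166];e=np.array([np.cos(w),np.sin(w),0]);l=np.array([-e[1],e[0],0]);z=np.array([0,0,1.])
r=o-np.array([.571,.0558,.11]);b=np.radians(77.5);eb=np.array([np.cos(b),np.sin(b),0])
print("tip depth",(r+.15*e)@eb,"lat",(r+.15*e)@[-eb[1],eb[0],0])
ims=[]
for p,x0,y0,n in((s,300,195,100),(t,235,130,100)):
    k=4;im=cv2.resize(p["frame"][y0:y0+n,x0:x0+n],None,fx=k,fy=k,interpolation=cv2.INTER_CUBIC)
    P=lambda X:tuple(((proj(p,X)-[x0,y0]+.5)*k).astype(int))
    cv2.line(im,P(o+.15*e),P(o+.28*e),(0,0,255),1)
    cv2.polylines(im,[np.array([P(o+.15*e+.012*(np.cos(a)*l+np.sin(a)*z)) for a in np.linspace(0,6.28,30)])],True,(0,255,0),1)
    ims.append(im)
cv2.imwrite("pics/"+sys.argv[1],np.hstack(ims))
E
python3 ov.py i1.png
```

```text
t: 10.75
position: [0.5334, -0.1142, 0.0906]
tool_rot: [0.78, 0.626, -0.0, -0.0]
ft_force: [-0.3, -0.1, -0.6]
opening: 0.0227
grip_force: 50.0
[ 0.5336 -0.1144  0.0909] 77.46251969957554 [ 0.5 -0.5 -1.2] 0.02255834583441378
tip depth -0.024278579063746333 lat -0.00039561863414662446
```

View pics/i1.png

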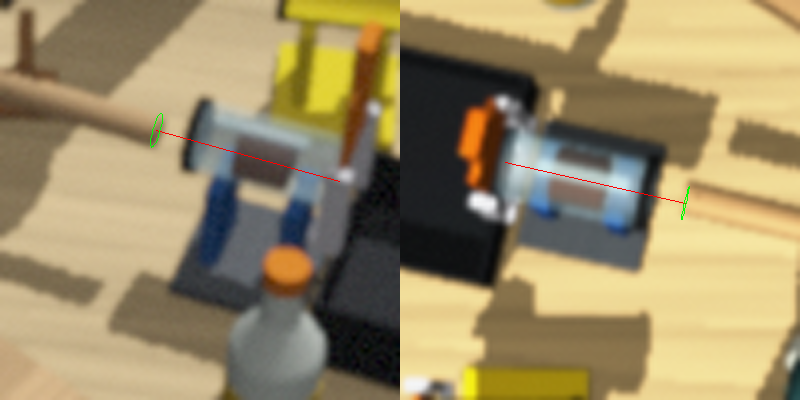

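The scene view shows the dowel tip at (157,130) in the crop, with its line entering the ring near its centre at (198,137). The top view shows the tip about 3 to 5 mm low at the ring. I shift +x by 2 mm and enter slowly.

```bash
python3 -m crank '[{"delta_pos":[0.004,0.01,0.001],"roll":0,"gripper":0.0},{"delta_pos":[0.006,0.018,0.001],"roll":0,"gripper":0.0},{"delta_pos":[0.008,0.026,0.001],"roll":0,"gripper":0.0},{"delta_pos":[0.0095,0.034,0.001],"roll":0,"gripper":0.0},{"delta_pos":[0.0115,0.043,0.001],"roll":0,"gripper":0.0},{"delta_pos":[0.0115,0.043,0.001],"roll":0,"gripper":0.0}]'
python3 ov.py i2.png
```

```text
t: 11.45
position: [0.5456, -0.0697, 0.0916]
tool_rot: [0.779, 0.626, 0.0, -0.0]
ft_force: [-0.0, -0.1, -0.5]
opening: 0.0226
grip_force: 50.0
[ 0.5454 -0.0707  0.0916] 77.54454610390995 [ 0.5  0.3 -0.7] 0.022271897270351254
tip depth 0.02100100232644133 lat -0.0022465557813296927
```

View pics/i2.png

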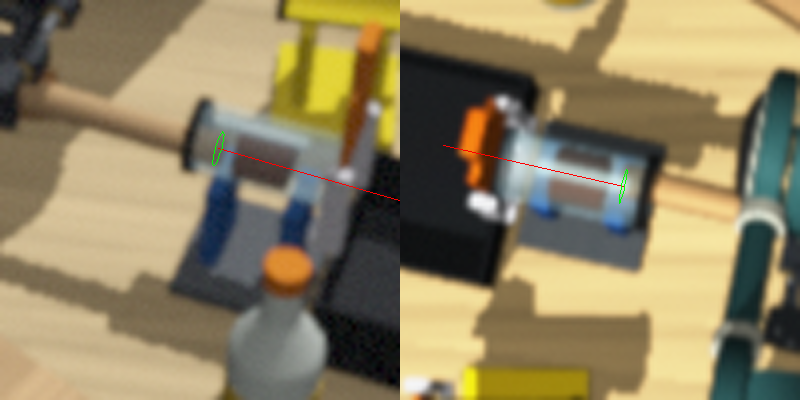

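Dowel is in the mouth with no contact force. Pushing.

```bash
python3 -m crank '[{"delta_pos":[0.0013,0.006,0],"roll":0,"gripper":0.0},{"delta_pos":[0.0026,0.012,0],"roll":0,"gripper":0.0},{"delta_pos":[0.004,0.018,0],"roll":0,"gripper":0.0},{"delta_pos":[0.0053,0.024,0],"roll":0,"gripper":0.0},{"delta_pos":[0.0066,0.03,0],"roll":0,"gripper":0.0},{"delta_pos":[0.008,0.036,0],"roll":0,"gripper":0.0}]' 55; python3 -m crank '[{"delta_pos":[0.0013,0.006,0],"roll":0,"gripper":0.0},{"delta_pos":[0.0026,0.012,0],"roll":0,"gripper":0.0},{"delta_pos":[0.004,0.018,0],"roll":0,"gripper":0.0},{"delta_pos":[0.0053,0.024,0],"roll":0,"gripper":0.0},{"delta_pos":[0.0066,0.03,0],"roll":0,"gripper":0.0},{"delta_pos":[0.008,0.036,0],"roll":0,"gripper":0.0},{"delta_pos":[0.008,0.036,0],"roll":0,"gripper":0.0}]'; python3 ov.py i3.png
```

```text
t: 12.15
position: [0.553, -0.0361, 0.0915]
tool_rot: [0.78, 0.626, -0.001, 0.001]
ft_force: [-1.2, -5.9, -0.7]
opening: 0.0224
grip_force: 55.0
t: 12.85
position: [0.5616, 0.002, 0.0918]
tool_rot: [0.78, 0.626, 0.0, -0.0]
ft_force: [0.5, -0.4, -0.1]
opening: 0.0223
grip_force: 55.0
[0.5614 0.0013 0.0917] 77.51896933908542 [-0.4 -0.7 -0.3] 0.022431327568314754
tip depth 0.0947466315353681 lat -0.0023644057110995056
```

View pics/i3.png

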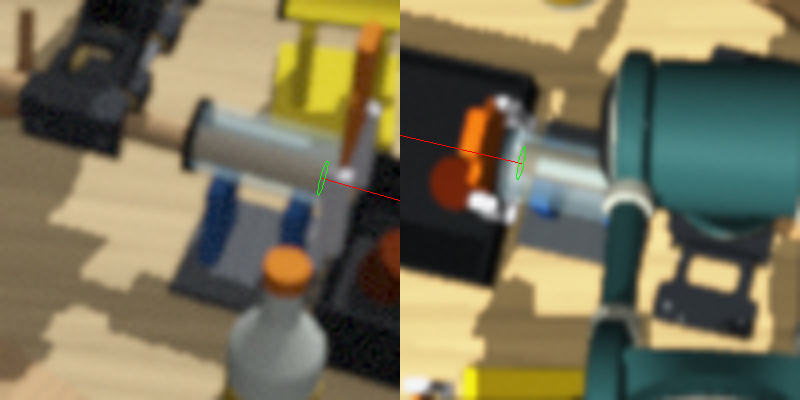

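The plug lies in the tub at top crop (450,183). Withdrawing the dowel.

```bash
python3 -m crank '[{"delta_pos":[-0.0027,-0.012,0],"roll":0,"gripper":0.0},{"delta_pos":[-0.0054,-0.024,0],"roll":0,"gripper":0.0},{"delta_pos":[-0.008,-0.036,0],"roll":0,"gripper":0.0},{"delta_pos":[-0.0108,-0.049,0],"roll":0,"gripper":0.0},{"delta_pos":[-0.0135,-0.061,0],"roll":0,"gripper":0.0},{"delta_pos":[-0.016,-0.073,0],"roll":0,"gripper":0.0},{"delta_pos":[-0.019,-0.085,0],"roll":0,"gripper":0.0},{"delta_pos":[-0.0215,-0.097,0],"roll":0,"gripper":0.0},{"delta_pos":[-0.024,-0.109,0],"roll":0,"gripper":0.0},{"delta_pos":[-0.028,-0.125,0],"roll":0,"gripper":0.0},{"delta_pos":[-0.028,-0.125,0],"roll":0,"gripper":0.0}]'; python3 -m crank '[{"delta_pos":[0,0,0.01],"roll":0,"gripper":0.0},{"delta_pos":[-0.01,-0.006,0.02],"roll":4,"gripper":0.0},{"delta_pos":[-0.024,-0.016,0.02],"roll":8,"gripper":0.0},{"delta_pos":[-0.038,-0.026,0.02],"roll":12,"gripper":0.0},{"delta_pos":[-0.052,-0.036,0.02],"roll":16,"gripper":0.0},{"delta_pos":[-0.066,-0.046,0.02],"roll":19,"gripper":0.0},{"delta_pos":[-0.076,-0.053,0.02],"roll":21,"gripper":0.0},{"delta_pos":[-0.08,-0.055,0.02],"roll":21.2,"gripper":0.0},{"delta_pos":[-0.08,-0.055,0.02],"roll":21.2,"gripper":0.0},{"delta_pos":[-0.08,-0.055,0.02],"roll":21.2,"gripper":0.0}]'
python3 - <<'E'
from h import *
S=arm.sense();q=S["tool_rot"];print(np.round(S["position"],4),np.degrees(2*np.arctan2(q[1],q[0])),np.round(S["ft_force"],1))
o=np.array(S["position"])+[0,0,.0166];w=2*np.arctan2(q[1],q[0]);e=np.array([np.cos(w),np.sin(w),0])
for n in("scene","top"):
    p=arm.get_image(n)
    print(n,"pred ends",proj(p,o+.15*e),proj(p,o-.15*e))
    for d in arm.silhouettes("dowel",p)[:2]: print(round(d["p"],2),np.round(cv2.boxPoints(cv2.minAreaRect(cv2.findNonZero(d["pixels"].astype(np.uint8)))),1).tolist())
E
```

```text
t: 14.05
position: [0.533, -0.1257, 0.0917]
tool_rot: [0.781, 0.625, -0.0, 0.0]
ft_force: [-0.2, 0.9, -0.7]
opening: 0.0226
grip_force: 55.0
t: 15.05
position: [0.4541, -0.1787, 0.1121]
tool_rot: [0.652, 0.759, 0.0, 0.0]
ft_force: [-0.5, -0.3, -1.5]
opening: 0.0224
grip_force: 55.0
[ 0.4541 -0.1787  0.1121] 98.66530473902736 [-0.5 -0.3 -1.5]
scene pred ends [323.32207445 187.74710966] [220.66616445 186.13236476]
0.81 [[221.89999389648438, 189.8000030517578], [222.10000610351562, 181.6999969482422], [324.20001220703125, 184.1999969482422], [324.0, 192.3000030517578]]
top pred ends [327.9448233  228.31580559] [435.5274179  212.49039766]
0.57 [[327.1000061035156, 223.3000030517578], [369.5, 216.1999969482422], [371.20001220703125, 226.0], [328.70001220703125, 233.10000610351562]]
0.3 [[416.5, 175.5], [433.0, 159.0], [451.0, 177.0], [434.5, 193.5]]
```

No slip in the grip. Lowering into the V rest.

```bash
python3 -m crank '[{"delta_pos":[-0.0013,-0.0007,-0.02],"roll":0,"gripper":0.0},{"delta_pos":[-0.0013,-0.0007,-0.04],"roll":0,"gripper":0.0},{"delta_pos":[-0.0013,-0.0007,-0.055],"roll":0,"gripper":0.0},{"delta_pos":[-0.0013,-0.0007,-0.065],"roll":0,"gripper":0.0},{"delta_pos":[-0.0013,-0.0007,-0.07],"roll":0,"gripper":0.0},{"delta_pos":[-0.0013,-0.0007,-0.073],"roll":0,"gripper":0.0},{"delta_pos":[-0.0013,-0.0007,-0.073],"roll":0,"gripper":0.0}]'
```

```text
t: 15.95
position: [0.4526, -0.1799, 0.039]
tool_rot: [0.652, 0.759, 0.0, 0.0]
ft_force: [0.1, 0.5, 0.6]
opening: 0.0227
grip_force: 55.0
```

Release slowly, pausing, then rise straight up.

```bash
python3 -m crank '[{"delta_pos":[0,0,-0.0005],"roll":0,"gripper":0.026},{"delta_pos":[0,0,-0.0005],"roll":0,"gripper":0.03},{"delta_pos":[0,0,-0.0005],"roll":0,"gripper":0.05},{"delta_pos":[0,0,-0.0005],"roll":0,"gripper":0.06},{"delta_pos":[0,0,-0.0005],"roll":0,"gripper":0.06},{"delta_pos":[0,0,0.03],"roll":0,"gripper":0.06},{"delta_pos":[0,0,0.07],"roll":0,"gripper":0.06},{"delta_pos":[0,0,0.12],"roll":0,"gripper":0.06},{"delta_pos":[0,0,0.17],"roll":0,"gripper":0.06},{"delta_pos":[0,0,0.2],"roll":0,"gripper":0.06}]'; python3 -m crank '[{"delta_pos":[-0.03,-0.05,0.02],"roll":0,"gripper":0.06},{"delta_pos":[-0.05,-0.1,0.02],"roll":0,"gripper":0.06},{"delta_pos":[-0.05,-0.15,0.02],"roll":0,"gripper":0.06},{"delta_pos":[-0.05,-0.2,0.02],"roll":0,"gripper":0.06},{"delta_pos":[-0.05,-0.25,0.02],"roll":0,"gripper":0.06},{"delta_pos":[-0.05,-0.25,0.02],"roll":0,"gripper":0.06},{"delta_pos":[-0.05,-0.25,0.02],"roll":0,"gripper":0.06},{"delta_pos":[-0.05,-0.25,0.02],"roll":0,"gripper":0.06}]'
python3 - <<'E'
from h import *
ims=[]
for n in("scene","top"):
    p=arm.get_image(n);x,y=(200,140) if n=="scene" else(185,90)
    ims.append(cv2.resize(p["frame"][y:y+185,x:x+250],(800*1//2,296),interpolation=cv2.INTER_CUBIC))
    for d in arm.silhouettes("dowel",p)[:1]: print(n,round(d["p"],2),np.round(cv2.boxPoints(cv2.minAreaRect(cv2.findNonZero(d["pixels"].astype(np.uint8)))),1).tolist())
cv2.imwrite("pics/fin.png",cv2.resize(np.hstack(ims),(800,296)))
E
```

```text
t: 16.95
position: [0.4535, -0.1804, 0.2433]
tool_rot: [0.652, 0.759, 0.001, 0.003]
ft_force: [-0.5, 0.7, -0.2]
opening: 0.0598
grip_force: 0.0
t: 17.75
position: [0.4019, -0.4286, 0.2582]
tool_rot: [0.652, 0.759, 0.0, -0.001]
ft_force: [0.4, -0.2, -0.4]
opening: 0.06
grip_force: 0.0
scene 0.65 [[223.89999389648438, 208.89999389648438], [224.0, 200.60000610351562], [323.1000061035156, 202.0], [323.0, 210.3000030517578]]
top 0.63 [[327.1000061035156, 223.1999969482422], [429.6000061035156, 209.6999969482422], [430.8999938964844, 219.5], [328.3999938964844, 233.0]]
```

View pics/fin.png

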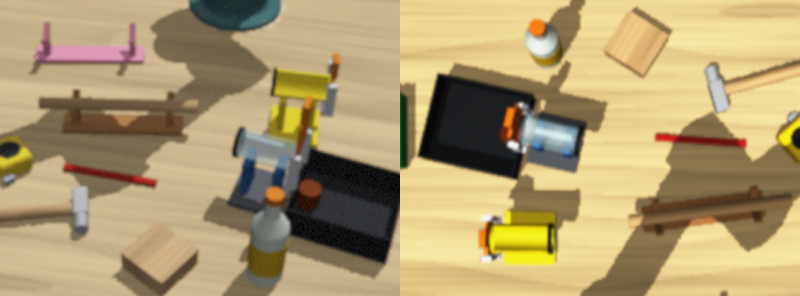

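The final view shows the plug in the tub at crop (310,193), the coupling empty, the gate raised at (305,110), and the dowel seated in the brown rest at its original pixels. The bystanders have not moved, so I hand in.

```bash
python3 -c "
from station import arm
print(arm.sign_off())"
```

```text
the job is handed in; nothing more can be done
None
```

The job is handed in at about 18 s of the 58 s allowed: the gate is open, the plug is in the black tub, the dowel is back in its V rest, and in the last pictures nothing else had moved.

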